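# Snap the price sign into its dock

### The arm

A 6-joint arm with a two-finger parallel gripper is mounted at the origin on the work surface. World frame = base frame: x ahead of the robot, y to its left, z up, the work surface at z = 0. Lengths are in m, angles in degrees, forces in N, time in s.
With the tool pointing down it reaches from about 0.275 to 0.975 m from the base axis. Payload 8.4 kg.
Tool frame: the origin (TCP) lies between the finger pads; the fingertips stand tcp_to_tips ahead of it and the grasp point (between the pads) lies 2 mm behind it (tcp_to_tips is the distance from the TCP to the fingertips, in m); z points along the fingers, y is the line along which they close (so a half turn about z gives the same grasp; the last joint's range is limited). The gripper opens to 92 mm and grips with 3 to 60 N. Pads are 20 mm wide; open, the fingers measure 128 mm over their backs; the gripper's body (75 mm by 189 mm) begins 69 mm behind the grasp point.
Start: joints at [-70.382, 20.225, 93.587, -0, 66.188, -0.138], TCP at [0.211, -0.588, 0.232] pointing down, gripper open.
Joint ranges: [-150.9, 150.9], [-52.94, 120.26], [3.33, 152.33], [-74.26, 254.26], [0, 154.13], [-172.89, 172.89]. Speed limits (degrees/s): [127.2, 127.2, 159.86, 180, 180, 180].

### API

Orientations are given as a 3x3 rotation matrix whose columns are the frame's x, y, z axes.
In Python, from cell import reach, move_straight, set_joints, set_gripper, hold, ik, grab_frame, Unreachable, close_job, current_clock, current_joints, current_qvel, current_effort, current_tcp_pos, current_tool_rot, current_ft_force, current_torque, current_finger_gap, current_finger_force, tcp_to_tips gives the robot as it stands. Calls block until the motion is done:
- reach(position, orientation): joint-space move of the TCP to a pose.
- move_straight(position, rotation=None, rate=0.15): straight line of the TCP; rotation=None keeps the orientation; rate is the mean speed in m/s.
- set_joints(angles): joint-space move.
- set_gripper(opening, grip_force=None): finger opening in m; grip_force is the grip in N (None keeps the last); returns when the fingers have stopped.
- hold(seconds).
- ik(position, orientation): joint angles nearest the present ones, or None.
- grab_frame(name): name is "scene" or "top" or "wrist"; returns a dict with "image" (384x512x3 uint8, blue, green, red), "K" (3x3 intrinsics, pixels), "R" (3x3) and "t" (3): a world point X has camera coordinates R X + t; the wrist camera has in their place "mount" (4x4, takes a point from camera to tool coordinates, whose origin is the TCP and whose axes are the flange's). Camera axes: x right, y down, z forward; pixel columns grow to the right and rows downward; lengths in m; the calibration is good to about 2 mm. The wrist camera is an equidistant fisheye: a pixel r from the principal point sees the ray r / f radians off the axis. A picture is of the moment at which its call begins: read the wrist's pose just before it. There is no depth.
A pose or a line that the arm cannot do raises Unreachable and nothing moves.
- close_job(): hands the job in; it is judged then, once.
Readings, each from a call of its own:
- current_clock(): time.
- current_joints(): joint angles.
- current_qvel(): joint speeds.
- current_effort(): joint torques, N m.
- current_tcp_pos(): TCP position.
- current_tool_rot(): TCP orientation.
- current_ft_force(): force on the tool from outside, world axes, zero at the start.
- current_torque(): the same for the moment, N m.
- current_finger_gap(): finger opening in m.
- current_finger_force(): force on a finger pad.
Only numpy, scipy, OpenCV 4.12 (cv2) and the standard library are available. Lean on these libraries where they do the work, as an engineer would, in place of code of your own. Each camera call takes 0.05 s, during which the arm holds its last target. There are 200 camera calls.

### The job

Pick up the price sign and set it on the wooden dock, its foot over the two snap hooks, then press it straight down until both sides have clicked and the foot lies flat on the dock. Press firmly but gently, feeling for the clicks: hard pushing or ramming (beyond about 30 N) would break the hooks. Let go of the sign at the end and leave the other things on the counter where they are.

Things in the scene. Friction and masses are not known exactly. Their poses are not given: they have to be found in the camera images.
- sign: The price sign, about 0.18 kg, standing on its foot on the counter. Foot: grey plastic plate 50 (own x) x 140 (own y) x 12 mm with a slot through it towards either end; on its middle stands an upright wooden board with blank paper on both faces. It is the same either way round (a half turn about z). Origin: centre of the foot's underside; z up.
- sign_grip (a point): Point in the sign's board, 54 mm above the foot's underside, to grip it by with the fingers closing along the sign's x. The board is 12 mm thick (x), 56 mm wide (y) and reaches from 12 to 72 mm above the underside.
- sign_slot_a (a point): Middle of the foot's slot towards the sign's +y end, at the underside, 41.4 mm from the sign's middle. The slot is 16 mm along x and runs from 35.0 to 47.8 mm from the middle along y; the hook has 2 mm of room on either side in x.
- sign_slot_b (a point): The same for the slot towards the sign's -y end.
- sign_end_a (a point): Point on the underside of the sign's foot, 65 mm from its middle towards its +y end. The top of the foot here, 12 mm above, can be pressed by a fingertip.
- sign_end_b (a point): The same, 65 mm from its middle towards the sign's -y end.
- dock: The dock: base plate 80 (own x) x 170 (own y) x 8 mm fixed to the counter, and on levelling posts above it a light wooden block 60 x 150 x 28 mm with a flat top (the deck). Two upright grey plastic snap hooks stand in the deck at own y = +45 and -45 mm, noses pointing outwards. The sign's foot goes down over both, one through each slot. Origin: centre of the plate's underside; z up.
- dock_mid (a point): Centre of the deck if the block were at its lowest, 36 mm above the counter; axes as the dock. In truth the deck is somewhere from 0 to 14 mm higher: the levelling is not reported and does not give. Home: foot flat on the deck (rigid), 1.5 mm of play under the catches. Pressing over both hooks takes some 6 to 16 N in all, rising along the ramps, dropping at the clicks.
- hook_a (a joint): Bend of the hook at the dock's +y end, rad: 0 upright and at rest, positive as the outer edge of a slot bends it inwards, about 0.08 as the foot passes the nose, near 0 again when it has sprung back over the foot.
- hook_b (a joint): The same at the -y end; this hook is a third stiffer. Hooks: 12 mm wide (x), stem 43 to 47 mm from the dock's middle (y), tip 27.5 mm above the deck; a ramp 25 degrees from vertical goes from there (45.4 mm) down and out to the nose, 51 mm from the middle, 15.5 mm above the deck; flat catch under it 13.5 mm above the deck.
- praline_a: Bystander: a dark chocolate praline, truncated cone 34 mm across at the foot and 28 mm high, loose on the counter. Origin: centre of its underside.
- praline_b: Bystander: a milk chocolate praline, 40 mm across and 18 mm high, loose on the counter. Origin: centre of its underside.
- praline_c: Bystander: a dark chocolate praline like praline_a, loose on the counter. Origin: centre of its underside.
- carton: Bystander: a plain cardboard carton 90 x 130 x 45 mm, loose on the counter. Origin: centre of its underside.
- jar: Bystander: a glass jar with a wooden cap, 66 mm across and 85 mm high, loose on the counter. Origin: centre of its underside.
- scoop: Bystander: a steel-bladed serving spatula 270 mm long, lying flat along its own x, loose on the counter. Origin: centre of its underside (of its middle).
- dish: Bystander: a white bowl 90 mm across and 35 mm high, loose on the counter. Origin: centre of its underside.
Things that resemble listed ones, but are neither listed nor needed, are in the scene too. Several things look just like the sign: the one meant starts farthest to the robot's right.

How it is judged (in metres and radians):
On the way, in this order (a step that is already met when the one before it is completed fails the run):
1. the sign is lifted clear of the counter (z of sign in the frame of dock_mid above 0.025 m), for 0.1 s.
2. both hooks have clicked over the sign's foot (z of each of sign_end_a, sign_end_b in the frame of dock_mid below 0.0165 m and horizontal distance between sign and dock_mid below 0.005 m and angle between the y axis of sign and the y axis of dock, either way round below 0.06 rad and angle between sign's own z axis and vertical below 0.04 rad and value of joint each of hook_a, hook_b below 0.03 rad), for 0.2 s.
At the end, for the whole second after the job is handed in: The sign stands in the dock, either way round: both foot ends under 16.5 mm above dock_mid (deck: 0 to 14 mm above it), middle within 5 mm of the dock's, long axis within 0.06 rad, tilt under 0.04 rad, both hooks sprung back over the foot (bend under 0.03 rad), at rest, released (all of step 2 and linear speed of sign below 0.02 m/s and angular speed of sign below 0.1 rad/s and contact force between the fingers and sign below 0.1 N); the robot touches nothing.
It fails at once if the sign pressed or knocked against the dock and its hooks with more than 30 N (contact force between sign and dock above 30 N).
It fails at once if a bystander pushed more than 30 mm from its place (distance of any of praline_a, praline_b, praline_c, carton, jar, scoop, dish from where it was at the start of the episode above 0.03 m).
It fails at once if the jar tipped over (angle between jar's own z axis and vertical above 0.5 rad).
It also fails if it takes over 61 s, if anything falls off the work surface, if the arm or the gripper's body presses on something with over 40 N, if the wrist force passes 120 N, or if a joint passes its speed limit or range.

## Working session

There is one attempt and no reset: what is moved stays moved. The work goes in short steps, each a Python script; the robot and the scene stay as the last script left them, time stands still between calls to the robot, and variables do not carry over. Pictures are saved under pics/ and viewed, at most 10 in all, crops included, and the job is handed in when it is done.

```bash
mkdir -p pics; python3 - <<'E'
from cell import *
import cv2,numpy as np
for n in ["scene","top","wrist"]:
    f=grab_frame(n); cv2.imwrite(f"pics/{n}0.png",f["image"]); np.save(f"pics/{n}0.npy",f,allow_pickle=True)
    print(n,f["K"].tolist(),{k:np.round(f[k],4).tolist() for k in f if k in("R","t","mount")})
print(current_tcp_pos(),current_tool_rot(),tcp_to_tips if not callable(tcp_to_tips) else tcp_to_tips(),current_clock(),current_ft_force())
s=cv2.imread("pics/scene0.png");t=cv2.imread("pics/top0.png")
cv2.imwrite("pics/t0.png",cv2.resize(t,(800,600),interpolation=cv2.INTER_CUBIC))
cv2.imwrite("pics/s0.png",cv2.resize(s,(800,600),interpolation=cv2.INTER_CUBIC))
E
```

```text
scene [[414.62979703519653, 0.0, 262.7136846623867], [0.0, 414.62979703519653, 189.2386110963554], [0.0, 0.0, 1.0]] {'R': [[0.8655, 0.5007, -0.0134], [0.4015, -0.7095, -0.5791], [-0.2995, 0.4958, -0.8151]], 't': [-0.4184, -0.1631, 1.5215]}
top [[465.94614437590985, 0.0, 262.3522448986698], [0.0, 465.94614437590985, 196.78352216477361], [0.0, 0.0, 1.0]] {'R': [[0.026, -0.9997, 0.0047], [-0.9891, -0.0264, -0.145], [0.1451, -0.0008, -0.9894]], 't': [0.0046, 0.5172, 1.1727]}
wrist [[297.3186396354542, 0.0, 256.3313877874944], [0.0, 297.3186396354542, 191.93980397401157], [0.0, 0.0, 1.0]] {'mount': [[-0.0006, -0.9615, -0.2748, 0.0773], [1.0, -0.0004, -0.0007, -0.0006], [0.0006, -0.2748, 0.9615, -0.1533], [0.0, 0.0, 0.0, 1.0]]}
[ 0.21114009 -0.58787178  0.2310343 ] [[ 9.41136094e-01  3.38027720e-01 -3.34850323e-04]
 [ 3.38027886e-01 -9.41135573e-01  9.90493766e-04]
 [ 1.96747993e-05 -1.04537818e-03 -9.99999453e-01]] 0.017 0.15 [-0.23701969 -0.67142357 -0.61955962]
```

View pics/t0.png

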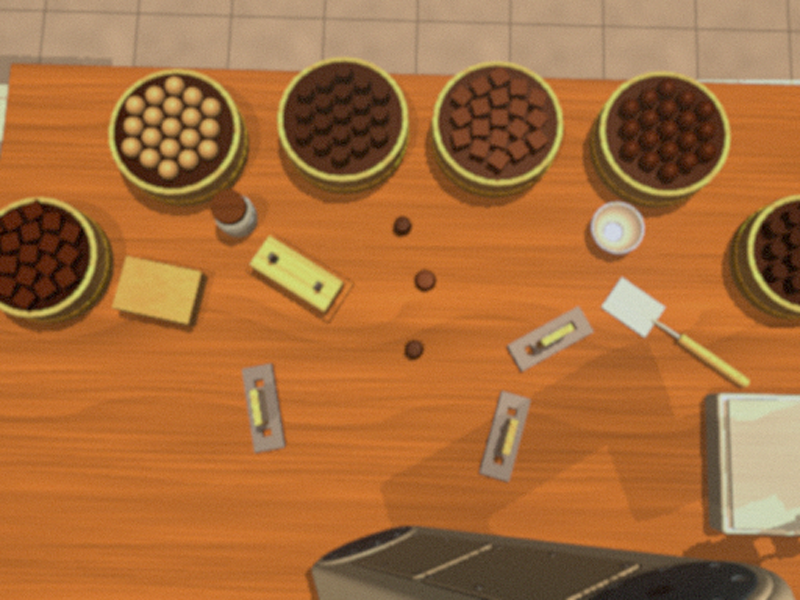

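View pics/s0.png

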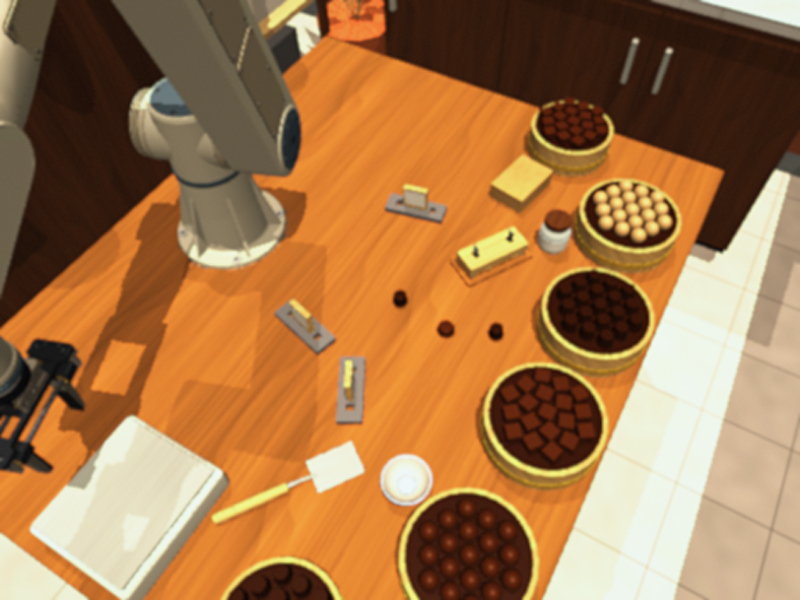

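The top view (800x600 scale) shows three sign lookalikes, at (550,338), (505,436) and (263,408). The dock is at (300,276), with hooks near (272,258) and (319,287). The one farthest right (−y) is (550,338), which I'll check by computing each one's y and taking a close crop.

```bash
cat > h.py <<'E'
import numpy as np,cv2
from cell import *
def rays(f,px,tcp=None,rot=None):
    """pixels -> (origin, unit dirs) in world"""
    px=np.atleast_2d(np.asarray(px,float)); K=f["K"]
    d=np.c_[(px[:,0]-K[0,2])/K[0,0],(px[:,1]-K[1,2])/K[1,1],np.ones(len(px))]
    if "mount" in f:
        r=np.hypot(d[:,0],d[:,1]); s=np.where(r>1e-9,np.sin(r)/np.maximum(r,1e-9),1)
        d=np.c_[d[:,0]*s,d[:,1]*s,np.cos(r)]
        M=f["mount"]; R=rot@M[:3,:3]; o=rot@M[:3,3]+tcp
    else:
        R=f["R"].T; o=-R@f["t"]
    d=d@R.T
    return o,d/np.linalg.norm(d,axis=1)[:,None]
def onplane(f,px,z,tcp=None,rot=None):
    o,d=rays(f,px,tcp,rot); return o+d*((z-o[2])/d[:,2])[:,None]
def down(yaw):
    """tool pointing down with closing axis (tool y) at world angle yaw (rad)"""
    y=np.array([np.cos(yaw),np.sin(yaw),0]); z=np.array([0,0,-1.]); return np.c_[np.cross(y,z),y,z]
def triang(r1,r2):
    (o1,d1),(o2,d2)=r1,r2
    s=np.linalg.lstsq(np.c_[d1,-d2],o2-o1,rcond=None)[0]
    a=o1+s[0]*d1;b=o2+s[1]*d2; return (a+b)/2,np.linalg.norm(a-b)
E
python3 - <<'E'
from h import *
f=np.load("pics/top0.npy",allow_pickle=True).item(); im=f["image"]
hsv=cv2.cvtColor(im,cv2.COLOR_BGR2HSV)
for (u,v) in [(550,338),(505,436),(263,408),(300,276)]: print((u,v),onplane(f,[u*.64,v*.64],0.01)[0].round(3))
m=((hsv[...,1]<90)&(hsv[...,2]>60)&(hsv[...,2]<190)).astype(np.uint8)
m=cv2.morphologyEx(m,cv2.MORPH_CLOSE,np.ones((3,3)))
cs,_=cv2.findContours(m,0,2)
for c in cs:
    if 400<cv2.contourArea(c)<3000:
        r=cv2.minAreaRect(c); b=onplane(f,cv2.boxPoints(r),0.012)
        print(np.round(r[0],1),cv2.contourArea(c),b.mean(0).round(4),np.linalg.norm(b-np.roll(b,1,0),axis=1).round(3),np.round(b[:,:2],3).tolist())
a=cv2.resize(im[180:250,310:400],None,fx=6,fy=6,interpolation=cv2.INTER_CUBIC)
b=cv2.resize(im[140:210,150:240],None,fx=6,fy=6,interpolation=cv2.INTER_CUBIC)
cv2.imwrite("pics/crop1.png",cv2.resize(np.hstack([a,b]),(800,311)))
E
```

```text
(550, 338) [ 0.475 -0.22   0.01 ]
(505, 436) [ 0.31  -0.145  0.01 ]
(263, 408) [0.345 0.258 0.01 ]
(300, 276) [0.57  0.208 0.01 ]
[255.  360.5] 1689.0 [0.1032 0.0258 0.012 ] [0.109 0.274 0.109 0.271] [[0.154, 0.164], [0.161, -0.11], [0.052, -0.111], [0.045, 0.16]]
[481.2 297.2] 1258.0 [ 0.2759 -0.5525  0.012 ] [0.233 0.148 0.234 0.144] [[0.387, -0.477], [0.398, -0.625], [0.164, -0.625], [0.154, -0.482]]
[322.7 278.8] 940.5 [ 0.311  -0.1436  0.012 ] [0.048 0.139 0.049 0.138] [[0.25, -0.102], [0.384, -0.137], [0.372, -0.185], [0.238, -0.15]]
[168.1 260.7] 927.0 [0.3467 0.2589 0.012 ] [0.138 0.049 0.138 0.049] [[0.409, 0.298], [0.419, 0.249], [0.284, 0.22], [0.275, 0.268]]
[351.5 216.5] 877.0 [ 0.4746 -0.2187  0.012 ] [0.047 0.139 0.048 0.139] [[0.46, -0.147], [0.53, -0.267], [0.489, -0.29], [0.419, -0.17]]
```

View pics/crop1.png

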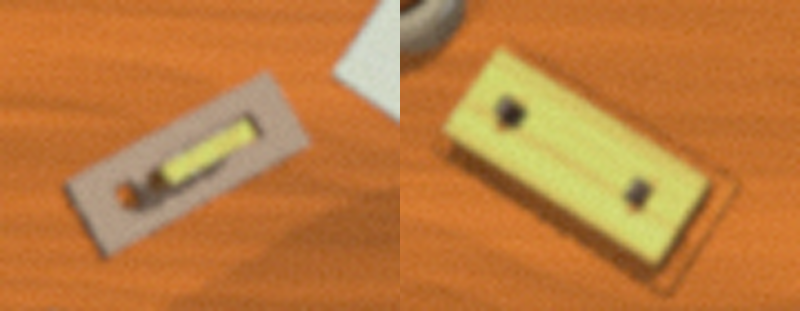

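The crop confirms the choice. The grey foot with its slot and upright board has y = −0.219, the most negative of the three. The right half shows the dock block with two dark hooks at crop (510,112) and (638,193). Next I'll look at the sign and the dock with the wrist camera, using the grasp and placing orientations.

```bash
python3 - <<'E'
from h import *
f=np.load("pics/top0.npy",allow_pickle=True).item(); im=f["image"]
hsv=cv2.cvtColor(im,cv2.COLOR_BGR2HSV)
m=((hsv[...,0]>22)&(hsv[...,0]<35)&(hsv[...,1]>90)&(hsv[...,2]>130)).astype(np.uint8); m[:140]=0;m[210:]=0;m[:,:150]=0;m[:,240:]=0
c=max(cv2.findContours(m,0,2)[0],key=cv2.contourArea)
b=onplane(f,cv2.boxPoints(cv2.minAreaRect(c)),0.043)
e=b-np.roll(b,1,0); L=e[np.argmax(np.linalg.norm(e,axis=1))]
print("dock",b.mean(0).round(4),np.linalg.norm(e,axis=1).round(4),np.degrees(np.arctan2(L[1],L[0])))
dock=b.mean(0)[:2]; ya=np.arctan2(L[1],L[0])
syaw=np.radians(30.3); dyaw=ya-np.pi/2
np.save("est.npy",[*dock,dyaw])
shots=[("sA",[.4746,-.2187,.15],syaw),("sB",[.4746,-.2187,.15],syaw+np.pi),("dA",[*dock,.17],dyaw),("dB",[*dock,.17],dyaw+np.pi)]
for n,p,y in shots:
    q=ik(p,down(y)); print(n,None if q is None else np.round(q,1))
for n,p,y in shots:
    try: reach(p,down(y))
    except Unreachable as ex: print(n,ex); continue
    hold(0.2); T=current_tcp_pos();R=current_tool_rot(); g=grab_frame("wrist"); g["T"]=T; g["Rt"]=R
    np.save(f"pics/{n}.npy",g,allow_pickle=True); cv2.imwrite(f"pics/{n}.png",g["image"]); print(n,T,current_clock())
ims=[cv2.imread(f"pics/{n}.png") for n in("sA","dA","dB")]
E
ls pics; python3 -c "
import cv2,os,numpy as np
I=[cv2.imread(f'pics/{n}.png') for n in('sA','sB','dA','dB') if os.path.exists(f'pics/{n}.png')]
I=[cv2.resize(i,(400,300),interpolation=cv2.INTER_AREA) for i in I]
while len(I)<4:I.append(I[0]*0)
cv2.imwrite('pics/w1.png',np.vstack([np.hstack(I[:2]),np.hstack(I[2:])]))"
```

```text
dock [0.5694 0.2102 0.043 ] [0.1484 0.0575 0.1493 0.057 ] -120.94772197941322
sA [-24.9  16.8 110.4  -0.   52.8 -55.2]
sB [-24.9  16.8 110.4  -0.   52.8 124.8]
dA [  20.1   22.3   99.1   -0.    58.6 -128.9]
dB [20.1 22.3 99.1 -0.  58.6 51.1]
sA [ 0.47448793 -0.2194392   0.15009878] 2.0833
sB [ 0.47460735 -0.21869501  0.15000667] 4.9833
dA [0.56942826 0.21009988 0.17001171] 8.9083
dB [0.56938668 0.210222   0.16999857] 11.8083
crop1.png
dA.npy
dA.png
dB.npy
dB.png
s0.png
sA.npy
sA.png
sB.npy
sB.png
scene0.npy
scene0.png
t0.png
top0.npy
top0.png
wrist0.npy
wrist0.png
```

View pics/w1.png

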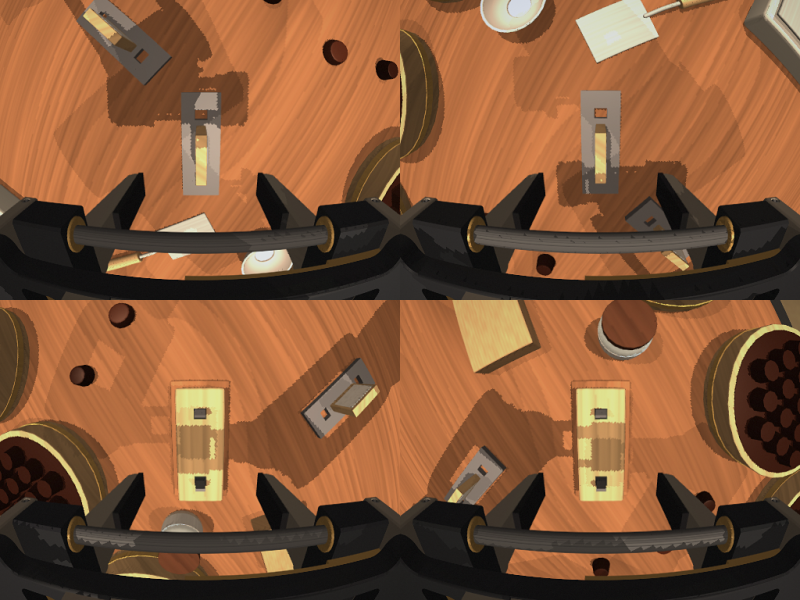

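The wrist views show both foot and dock unobstructed. In the 400x300 tiles, the sign sits near (200,145), the deck near (200,145), and the hooks near (200,112) and (200,182). Next I'll measure edges and hooks, using the two half-turn views to cancel mount error.

```bash
python3 - <<'E'
from h import *
L=lambda n:np.load(f"pics/{n}.npy",allow_pickle=True).item()
def pl(g,px,z): return onplane(g,px,z,g["T"],g["Rt"])
crops=[]
for n in("sA","sB"):
    g=L(n);hsv=cv2.cvtColor(g["image"],cv2.COLOR_BGR2HSV)
    m=((hsv[...,1]<75)&(hsv[...,2]>30)).astype(np.uint8); m[:105]=0;m[250:]=0;m[:,:215]=0;m[:,300:]=0
    m=cv2.morphologyEx(m,cv2.MORPH_OPEN,np.ones((3,3)))
    c=max(cv2.findContours(m,0,2)[0],key=cv2.contourArea); P=pl(g,c[:,0].astype(float),.012)[:,:2]
    r=cv2.minAreaRect((P*1000).astype(np.float32)); print(n,r,)
    v=g["image"].copy();cv2.drawContours(v,[c],-1,(0,255,0),1);crops.append(v[100:260,200:312])
for n in("dA","dB"):
    g=L(n);hsv=cv2.cvtColor(g["image"],cv2.COLOR_BGR2HSV)
    m=((hsv[...,0]>=19)&(hsv[...,0]<=36)&(hsv[...,1]>60)&(hsv[...,2]>50)).astype(np.uint8); m[:105]=0;m[262:]=0;m[:,:205]=0;m[:,310:]=0
    m=cv2.morphologyEx(m,cv2.MORPH_CLOSE,np.ones((5,5)));m=cv2.morphologyEx(m,cv2.MORPH_OPEN,np.ones((5,5)))
    c=max(cv2.findContours(m,0,2)[0],key=cv2.contourArea)
    v=g["image"].copy();cv2.drawContours(v,[c],-1,(0,255,0),1)
    for z in(.036,.043,.050):
        P=pl(g,c[:,0].astype(float),z)[:,:2]; print(n,z,cv2.minAreaRect((P*1000).astype(np.float32)))
    k=((hsv[...,2]<75)&(hsv[...,1]<130)).astype(np.uint8);x,y,w,h=cv2.boundingRect(c);k[:y]=0;k[y+h:]=0;k[:,:x]=0;k[:,x+w:]=0
    for q in cv2.findContours(k,0,2)[0]:
        if cv2.contourArea(q)>40:
            b=cv2.boundingRect(q);print(" hook box",b,cv2.contourArea(q));cv2.rectangle(v,b,(0,0,255),1)
    crops.append(v[100:260,200:312])
cv2.imwrite("pics/m1.png",cv2.resize(np.hstack(crops),(800,int(160*800/448)),interpolation=cv2.INTER_NEAREST))
d=np.vstack([np.hstack([cv2.resize(L(n)["image"][125:250,215:300],(400,588),interpolation=cv2.INTER_CUBIC) for n in("dA","dB")])])
cv2.imwrite("pics/m2.png",d)
E
```

```text
sA ((474.84173583984375, -219.14007568359375), (49.61400604248047, 139.59353637695312), 30.206390380859375)
sB ((474.96160888671875, -219.2056884765625), (49.628353118896484, 139.21444702148438), 30.2225399017334)
dA 0.036 ((545.2310180664062, 169.04925537109375), (51.995826721191406, 58.63739013671875), 59.05934143066406)
dA 0.043 ((544.8456420898438, 168.4483642578125), (50.72889709472656, 57.20866012573242), 59.059322357177734)
dA 0.05 ((544.4603271484375, 167.84747314453125), (49.461997985839844, 55.77989196777344), 59.05934143066406)
dB 0.036 ((595.09716796875, 253.82199096679688), (48.191585540771484, 58.87179946899414), 59.59611892700195)
dB 0.043 ((595.4342041015625, 254.3907470703125), (47.017303466796875, 57.43730926513672), 59.59612274169922)
dB 0.05 ((595.7711181640625, 254.95944213867188), (45.84302520751953, 56.002769470214844), 59.59611511230469)
```

View pics/m1.png

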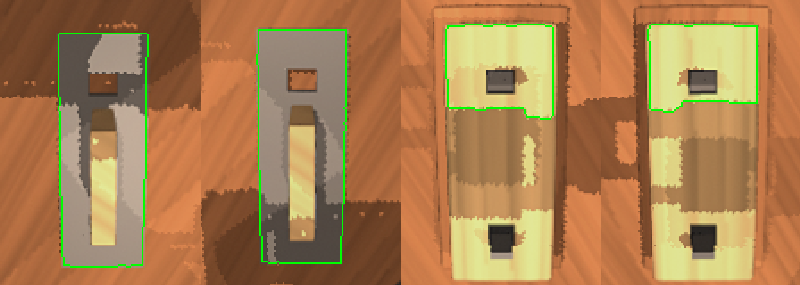

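View pics/m2.png

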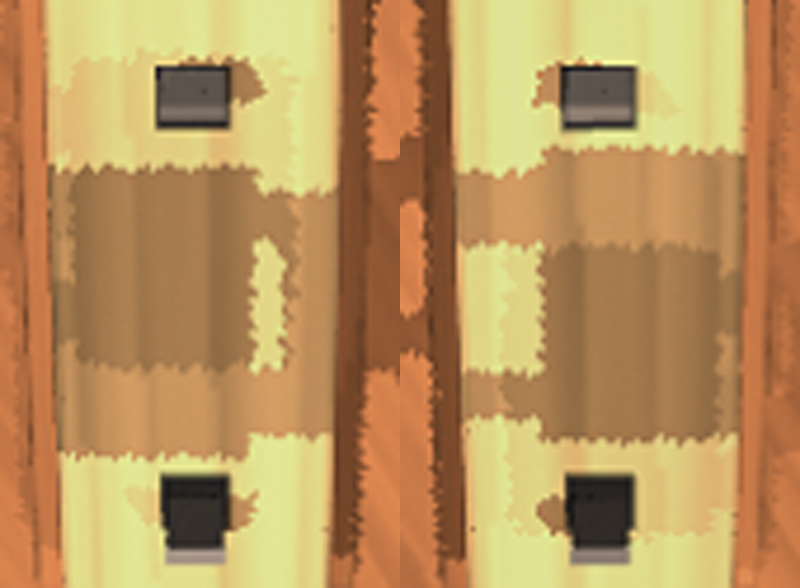

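m1 shows the foot contour fits well; both half-turn views agree to 0.1 mm. In m2 the light tip strips of the hooks are clear (upper about rows 105–128, lower about rows 550–565). Next I'll triangulate the tips between A and B.

```bash
python3 - <<'E'
from h import *
L=lambda n:np.load(f"pics/{n}.npy",allow_pickle=True).item()
A,B=L("dA"),L("dB")
px=lambda x,y:[215+x/4.706-.5,125+y/4.704-.5]
# tip outer edge (45.4) : upper boundary ramp/strip, lower strip's outer edge
r=lambda g,p:(lambda od:(od[0],od[1][0]))(rays(g,p,g["T"],g["Rt"]))
P=[]
for a,b in((px(194,105),px(200.5,565)),(px(195.5,565),px(199.5,105))):
    X,e=triang(r(A,a),r(B,b)); P.append(X); print(X.round(4),"gap",round(e,4),"deck z",round(X[2]-.0275,4))
    print("  at z=.0705",onplane(A,a,.0705,A["T"],A["Rt"]).round(4),onplane(B,b,.0705,B["T"],B["Rt"]).round(4))
d=P[0]-P[1]; print("sep",np.hypot(*d[:2]),"mid",(P[0]+P[1])/2,"axis deg",np.degrees(np.arctan2(d[1],d[0])),"est",np.load("est.npy"))
# deck side edges by strongest gradients across columns, rows 132..150 and 228..235
for n,g in(("A",A),("B",B)):
    for r0,r1 in((128,136),(222,227),(234,244)):
        s=cv2.cvtColor(g["image"],cv2.COLOR_BGR2HSV)[r0:r1,:,0].astype(float).mean(0); gr=np.convolve(s,[1,1,0,-1,-1],"same")
        l=205+np.argmax(gr[205:250]); q=265+np.argmin(gr[265:310]); c=(l+q)/2
        print(n,r0,l,q,onplane(g,[[l,(r0+r1-1)/2],[q,(r0+r1-1)/2]],P[0][2]-.0275,g["T"],g["Rt"]).mean(0).round(4))
E
```

```text
[0.546  0.1715 0.0718] gap 0.0 deck z 0.0443
  at z=.0705 [[0.5461 0.1716 0.0705]] [[0.5457 0.1709 0.0705]]
[0.5927 0.2497 0.0718] gap 0.0 deck z 0.0443
  at z=.0705 [[0.5931 0.2503 0.0705]] [[0.5927 0.2496 0.0705]]
sep 0.09113059394150522 mid [0.56938688 0.21058738 0.07182958] axis deg -120.82780530676253 est [ 0.56938766  0.21022325 -3.6817323 ]
A 128 225 285 [0.5408 0.1615 0.0443]
A 222 228 284 [0.5878 0.2414 0.0443]
A 234 228 284 [0.5962 0.2553 0.0443]
B 128 226 287 [0.5982 0.2595 0.0443]
B 222 229 286 [0.5514 0.1795 0.0443]
B 234 230 285 [0.5431 0.1656 0.0443]
```

Hook separation comes out at 91.1 mm against 90.8 expected with zero ray gap, and deck z ≈ 44 mm. Now I'll grasp the sign.

```bash
python3 - <<'E'
from h import *
p=np.array([.4749,-.2192]); R=down(np.radians(30.2))
print(current_joints())
reach([*p,.15],R); set_gripper(.06,50)
move_straight([*p,.052],rate=.1); hold(.1); f0=current_ft_force()
set_gripper(0,50); print("gap",current_finger_gap(),current_finger_force(),current_ft_force()-f0,current_tcp_pos())
move_straight([*p,.15],rate=.12); hold(.3)
T,Rt=current_tcp_pos(),current_tool_rot(); g=grab_frame("wrist"); g["T"]=T;g["Rt"]=Rt;np.save("pics/held.npy",g,allow_pickle=True)
print(current_ft_force()-f0,current_finger_gap(),T,current_clock())
hsv=cv2.cvtColor(g["image"],cv2.COLOR_BGR2HSV)
m=((hsv[...,1]<75)&(hsv[...,2]>30)).astype(np.uint8); m[:80]=0;m[262:]=0;m[:,:200]=0;m[:,315:]=0
m=cv2.morphologyEx(m,cv2.MORPH_OPEN,np.ones((3,3)))
c=max(cv2.findContours(m,0,2)[0],key=cv2.contourArea); P=onplane(g,c[:,0].astype(float),T[2]-.040,T,Rt)-T
Q=(P@Rt)[:,:2]*1000; print("foot in tool mm",cv2.minAreaRect(Q.astype(np.float32)))
v=g["image"].copy();cv2.drawContours(v,[c],-1,(0,255,0),1);cv2.imwrite("pics/held.png",v[50:,130:390])
E
```

```text
[ 2.01216287e+01  2.22815045e+01  9.90943692e+01 -3.77431072e-04
  5.86253580e+01  5.10622994e+01]
gap 0.011726405282239517 49.99976456165314 [ 0.18678168 -0.49593322  0.46472897] [ 0.47486534 -0.21918187  0.05195918]
[ 0.58154272  0.19297981 -1.56177021] 0.011346705083396044 [ 0.47467442 -0.21910368  0.14949924] 17.4
foot in tool mm ((19.97461700439453, -0.972564697265625), (67.5687484741211, 100.47258758544922), 89.77796936035156)
```

View pics/held.png

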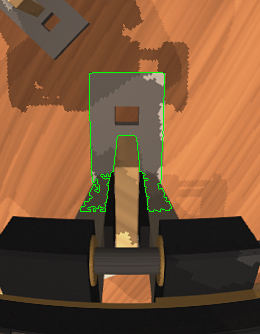

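The foot hangs square in the hand, with its end at crop row 72 and the slot at about (126,115). I'll check its offset in the tool frame, then hover over the dock and look through the slot.

```bash
python3 - <<'E'
from h import *
g=np.load("pics/held.npy",allow_pickle=True).item();T,Rt=g["T"],g["Rt"]
px=np.array([[220,122],[294,122],[220.5,180],[294.5,180]])-.0
print("foot edge pts in tool mm\n",((onplane(g,px,T[2]-.040,T,Rt)-T)@Rt*1000).round(1))
d=np.array([.5694,.2106]); R=down(np.radians(149.2))
reach([*d,.20],R); move_straight([*d,.137],rate=.1); hold(.3)
T,Rt=current_tcp_pos(),current_tool_rot(); g=grab_frame("wrist"); g["T"]=T;g["Rt"]=Rt;np.save("pics/hover.npy",g,allow_pickle=True)
print(T,Rt.round(4).tolist(),current_ft_force(),current_torque(),current_clock())
cv2.imwrite("pics/hover.png",cv2.resize(g["image"][95:245,190:322],(704,600)[0:2],interpolation=cv2.INTER_CUBIC)[:600,:704])
E
```

```text
foot edge pts in tool mm
 [[ 70.2 -23.6  40.1]
 [ 70.1  24.4  40. ]
 [ 31.4 -24.1  40. ]
 [ 31.4  25.6  40. ]]
[0.56966207 0.21070798 0.13752997] [[-0.512, -0.859, 0.0008], [-0.859, 0.512, 0.0003], [-0.0007, -0.0006, -1.0]] [-0.65352861 -0.51981288 -2.40220718] [ 0.10142924 -0.09574043 -0.00080129] 20.1583
```

View pics/hover.png

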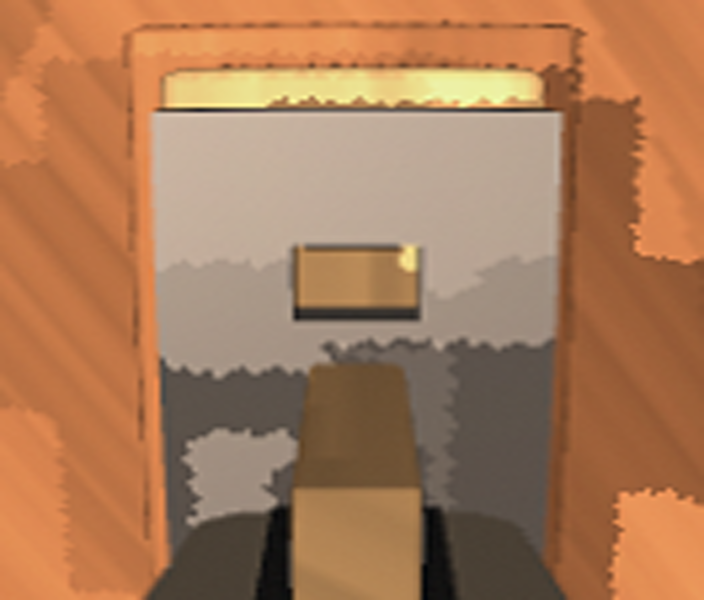

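Foot and deck are centred on each other: the foot spans cols 152–562 and the deck strip 163–545, about 0.5 mm apart. Now a guarded descent in small steps.

```bash
cat > press.py <<'E'
from h import *
def press(z0,z1,step,lim,rate=.02,verbose=1):
    d=np.array([.5695,.2105]); b=-2.4; z=z0; hist=[]; best=0
    while z>z1:
        z=max(z1,z-step); move_straight([*d,z],rate=rate)
        F=current_ft_force(); t=current_torque(); T=current_tcp_pos(); c=F[2]-b; hist.append((round(z*1e3,2),round(T[2]*1e3,2),round(c,1),*np.round(F[:2],1),*np.round(t,2)))
        if c>lim: break
    for h in hist[::verbose]: print(*h)
    print("end",hist[-1],current_clock(),current_finger_gap())
    return hist
E
python3 - <<'E'
from press import *
press(.137,.125,.003,5)
press(.125,.113,.001,14)
E
```

```text
134.0 133.76 -0.0 -0.5 0.6 0.16 -0.08 -0.0
131.0 130.77 0.6 0.3 -0.3 0.15 -0.1 -0.05
128.0 127.81 0.6 -0.7 1.0 0.1 -0.09 0.0
125.0 124.83 1.2 -0.2 -0.2 0.13 -0.15 0.03
end (125.0, np.float64(124.83), np.float64(1.2), np.float64(-0.2), np.float64(-0.2), np.float64(0.13), np.float64(-0.15), np.float64(0.03)) 21.3583 0.011936870964511978
124.0 123.94 1.2 -0.2 0.3 0.06 -0.11 -0.01
123.0 122.94 -0.2 -0.2 -0.4 0.14 -0.11 0.04
122.0 121.93 0.2 0.1 0.1 0.12 -0.11 -0.02
121.0 120.91 0.3 0.2 0.3 0.04 -0.06 0.01
120.0 119.94 0.7 -0.7 -0.1 -0.14 -0.03 -0.0
119.0 118.95 0.7 -0.0 -1.3 -0.17 0.0 0.05
118.0 117.99 2.9 -0.0 -1.9 -0.34 0.09 0.03
117.0 116.97 3.5 -1.2 -3.1 -0.46 0.15 -0.01
116.0 115.95 3.6 -1.2 -2.2 -0.63 0.2 0.01
115.0 115.08 6.3 -0.8 -3.2 -0.7 0.28 0.04
114.0 114.22 6.6 -2.3 -4.0 -0.82 0.3 0.0
113.0 113.34 9.0 -1.7 -3.7 -0.91 0.42 -0.04
end (113.0, np.float64(113.34), np.float64(9.0), np.float64(-1.7), np.float64(-3.7), np.float64(-0.91), np.float64(0.42), np.float64(-0.04)) 24.3583 0.012037611767455717
```

The hooks are through both slots and riding their ramps. The lateral force of 4 N along the dock's axis says one hook is loaded first, so I'll comply by shifting along it and carry on.

```bash
sed -i 's/^def press(z0,z1,step,lim,/def press(z0,z1,step,lim,s=0,/; s/d=np.array(\[.5695,.2105\])/d=np.array([.5695,.2105])+s*np.array([-.512,-.859])/' press.py
python3 - <<'E'
from press import *
press(.114,.113,.001,14,s=.0007)
press(.113,.109,.001,17,s=.0010)
E
```

```text
113.0 113.37 9.2 -2.4 -2.6 -0.63 0.36 0.04
end (113.0, np.float64(113.37), np.float64(9.2), np.float64(-2.4), np.float64(-2.6), np.float64(-0.63), np.float64(0.36), np.float64(0.04)) 24.6083 0.011062429320909535
112.0 112.6 9.4 -1.2 -2.3 -0.53 0.28 -0.02
111.0 111.01 4.7 -0.1 -2.8 -0.53 -0.03 0.02
110.0 109.85 3.9 0.3 -3.1 -0.53 -0.08 0.05
109.0 108.83 4.2 -0.5 -1.9 -0.42 -0.04 0.03
end (109.0, np.float64(108.83), np.float64(4.2), np.float64(-0.5), np.float64(-1.9), np.float64(-0.42), np.float64(-0.04), np.float64(0.03)) 25.6083 0.011566127846950727
```

The foot passed the noses at TCP z ≈ 112 mm, which puts the deck at ≈ 44.5 mm, so flat should come near TCP 96.5 mm.

```bash
python3 - <<'E'
from press import *
h=press(.109,.100,.001,17,s=.0012)
if h[-1][2]<17: press(.100,.094,.0003,13,s=.0012)
E
```

```text
108.0 107.87 2.9 -0.4 -1.7 -0.27 -0.09 -0.02
107.0 106.91 3.4 -0.2 -1.0 -0.18 -0.05 -0.02
106.0 105.92 4.0 -0.2 -2.3 -0.21 -0.11 0.01
105.0 104.92 2.7 -0.2 -0.8 -0.22 -0.07 0.05
104.0 103.91 3.9 0.3 -1.4 -0.19 -0.03 -0.01
103.0 102.91 4.7 0.4 -1.6 -0.22 -0.06 -0.03
102.0 101.89 3.7 -0.5 -1.3 -0.17 -0.04 -0.03
101.0 100.88 3.3 1.2 -1.6 -0.17 -0.11 0.04
100.0 99.9 3.7 -0.4 -2.0 -0.2 -0.09 0.02
end (100.0, np.float64(99.9), np.float64(3.7), np.float64(-0.4), np.float64(-2.0), np.float64(-0.2), np.float64(-0.09), np.float64(0.02)) 27.8583 0.011981149326501954
99.7 99.73 4.5 -0.7 -0.6 -0.15 0.01 -0.02
99.4 99.42 4.5 -1.8 -1.0 -0.17 0.05 -0.02
99.1 99.08 5.6 0.2 -1.1 -0.12 0.02 -0.01
98.8 98.1 -0.1 0.1 -0.3 0.15 -0.16 0.01
98.5 98.16 -3.1 -0.1 0.4 0.15 -0.1 0.09
98.2 98.14 -1.5 -0.6 -0.1 0.17 -0.15 0.0
97.9 98.02 0.4 -0.3 0.8 0.19 -0.13 -0.04
97.6 97.66 1.0 0.2 0.5 0.12 -0.09 0.0
97.3 97.28 1.1 0.8 0.1 0.14 -0.1 -0.02
97.0 96.99 -0.3 0.4 -0.2 0.15 -0.11 -0.02
96.7 96.68 0.3 1.3 -0.0 0.13 -0.05 -0.0
96.4 96.62 3.6 -1.0 -0.4 0.05 0.17 0.02
96.1 96.59 7.6 -2.1 -0.9 -0.06 0.31 -0.01
95.8 96.58 11.0 -3.1 -0.2 -0.09 0.57 -0.03
95.5 96.59 13.5 -4.3 -0.9 -0.13 0.65 0.02
end (95.5, np.float64(96.59), np.float64(13.5), np.float64(-4.3), np.float64(-0.9), np.float64(-0.13), np.float64(0.65), np.float64(0.02)) 31.6083 0.011760904643025542
```

Force dropped to about zero at 98.8 mm (the click), then the foot met the rigid deck at 96.6 mm, pressed to 13.5 N. I'll relax, release, back off and check.

```bash
python3 - <<'E'
from press import *
d=np.array([.5695,.2105])+.0012*np.array([-.512,-.859])
move_straight([*d,.0966],rate=.02); hold(.2); print(current_ft_force())
set_gripper(.05); hold(.2); move_straight([*d,.20],rate=.12); hold(.5)
T,Rt=current_tcp_pos(),current_tool_rot(); g=grab_frame("wrist"); g["T"]=T;g["Rt"]=Rt;np.save("pics/end.npy",g,allow_pickle=True)
t=grab_frame("top")["image"]; print(current_clock(),current_finger_gap(),current_ft_force())
a=cv2.resize(g["image"][90:250,190:322],(396,480),interpolation=cv2.INTER_CUBIC)
b=cv2.resize(t,(400,300)); b=cv2.copyMakeBorder(b,0,180,0,0,cv2.BORDER_CONSTANT)
cv2.imwrite("pics/end.png",np.hstack([a,b]))
E
```

```text
[-0.14675982  0.19077541  0.94198785]
34.575 0.05003908080784784 [0.1230536  0.25625233 0.36695388]
```

View pics/end.png

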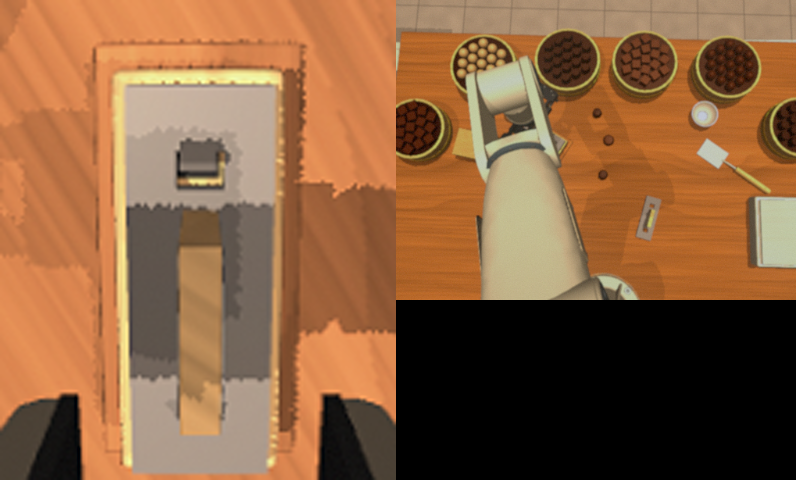

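The foot lies flat and centred on the deck, with the near hook's nose over it at (200,155). With the foot flat, force and torque were back at baseline, so the hidden hook has sprung back too. Handing in.

```bash
python3 -c "
from cell import *
print(close_job())"
```

```text
the job is handed in; nothing more can be done
None
```

The price sign is clicked into the dock, its foot flat on the deck, and released. I pressed to about 13.5 N at most, the job is handed in, and the far hook, hidden behind the board, was checked by force and torque only.

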